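Screw the battery cap back onto the tester

TASK

Put the battery cap back on the tester: set it on the battery neck, turn it gently backward (counter-clockwise) until you feel it drop into the thread start, then screw it clockwise against the battery spring, fully home to its stop. Never force the thread, and do not disturb the other things on the bench.

Things in the scene. Friction and masses are not known exactly. Their poses are not given: they have to be found in the camera images.
- cap: Loose grey plastic battery cap standing on the bench, skirt down: 57 mm wide, 22 mm high, and on top a finger bar 44 long, 14 thick, 20 mm tall (42 mm in all). 70 g. Origin: centre of its underside; z up, x along the bar. Inside the skirt four rounded thread lugs, 6 mm long, 90 deg apart, 1 to 5 mm above the underside; inner top 18 mm up.
- tester: Portable tester, heavy, does not move: grey case 170 x 200 x 75 mm, panel up, with meter window, switch (16 mm high), two posts and the round battery neck. Origin: centre of its underside. Its threads are spoilt if cap and tester press on each other with over 60 N (all contacts added up); 8 N on the cap is plenty, and the home stop is plain at 0.2 N m.
- neck_rim (a point): Centre of the battery neck's rim, 103 mm above the bench, axis upright (its yaw is the tester's). Underside of the cap below the rim: 6 mm lying on the threads next to a start, 9.5 mm at their low ends, 15 mm when dropped into a start, 17 mm fully home. The spring cell stands 5 mm proud of the rim and lifts, with 3 to 5 N, a cap not under the threads.
- neck_foot (a point): Foot of the neck, 28 mm under the rim. Neck 39 mm wide, top tapered, 48 over four equal right-hand threads. Each, going clockwise from above: a 30 deg open start, a 52 deg thread sinking 3.5 mm, a stop rib. The rib also stops a cap on top of the threads from going clockwise, so starts are found counter-clockwise, within 90 deg. Off a rib top it falls just 3 mm. Where the starts lie varies.
- spool: Bystander: spool of solder standing on the bench, 60 mm wide, 40 mm high. Origin: centre of its underside.
- tin: Bystander: round flux tin, bare metal, 60 mm wide, 31 mm high. Origin: centre of its underside.
- driver: Bystander: screwdriver with a blue handle, 190 mm long, lying on the bench.

How it is judged (in metres and radians):
At the end, for the whole second after the job is handed in: The cap sits level on the neck, centred within 3 mm, screwed home: its underside at least 16.2 mm below the neck's rim (17 mm at the stop), at rest and let go (z of cap in the frame of neck_rim below -0.0162 m and horizontal distance between cap and neck_rim below 0.003 m and angle between cap's own z axis and vertical below 0.06 rad and linear speed of cap below 0.01 m/s); the robot touches nothing.
It fails at once if the cap and the tester press on each other with more than 60 N (contact force between cap and tester above 60 N).
It fails at once if the spool, the tin or the screwdriver is shifted by more than 30 mm (distance of any of spool, tin, driver from where it was at the start of the episode above 0.03 m).
It also fails if it takes over 67 s, if anything falls off the work surface, if the arm or the gripper's body presses on something with over 40 N, if the wrist force passes 120 N, or if a joint passes its speed limit or range.

ROBOT

A 7-joint arm with a two-finger parallel gripper is mounted at the origin on the work surface. World frame = base frame: x ahead of the robot, y to its left, z up, the work surface at z = 0. Lengths are in mm, angles in degrees, forces in N, time in s.
With the tool pointing down it reaches from about 425 to 875 mm from the base axis. Payload 8.4 kg.
Tool frame: the origin (TCP) lies between the finger pads; the fingertips stand 14 mm ahead of it and the grasp point (between the pads) lies 5 mm behind it; z points along the fingers, y is the line along which they close (so a half turn about z gives the same grasp; the last joint's range is limited). The gripper opens to 85 mm and grips with 20 to 120 N. Pads are 22 mm wide; open, the fingers measure 114 mm over their backs; the gripper's body (76 mm by 85 mm) begins 54 mm behind the grasp point. The pads swing forward as they close: fully open they stand 13 mm farther back than shut.
Start: joints at [61.18, 19.091, 2.286, 83.961, -0.768, 76.965, -3.352], TCP at [255.371, -597.704, 245.308] pointing down, gripper open.
Joint ranges: [-147.57, 147.57], [-21.85, 119.76], [-74.77, 79.35], [14.55, 137.4], [-85.83, 265.84], [4.83, 119.75], [-152.11, 152.11]. Speed limits (degrees/s): [127.2, 127.2, 159.86, 159.86, 180, 180, 180].

INTERFACE

Orientations are given as a 3x3 rotation matrix whose columns are the frame's x, y, z axes.
In Python, from workcell import read_state, snapshot, camera_params, close_job gives the robot as it stands.
- The arm moves only by the shell command python3 -m jog 'ROWS' [OPENING] [FORCE]. ROWS is JSON, a list of rows, each an object of numbers: "x", "y", "z": the shift along the world's x, y, z in m; "twist": the turn about the world's z in rad. In form: [{"x": .., "y": .., "z": .., "twist": ..}, ...]. A call has exactly 5 rows; each row shifts and turns the commanded pose from where the row before left it; what a row does not reach is not made up. A row lasts 1/10 s, in which the tool goes at most 50 mm and 8.59 degrees, less where a joint would pass 70% of its speed; a pose out of reach is approached as far as the arm can. A call with a gripper value outside its range is refused whole. OPENING is the opening, from -1 (shut) to 1 (fully open), set as the call begins (- or left out, the last holds). The fingers move at their own pace and stop on an object; FORCE is the grip in N (left out, the last holds). Time passes only in rows, so rows that do not move let the fingers close, or fill a call up. It gives the time, the measured TCP pose, the force, the opening and the grip force at its end, in the units of the state.
- read_state(): the state, without advancing time (a new reading comes with each control period).
- snapshot(name): name is "scene" or "top" or "wrist"; returns the picture (384x512x3 uint8, red, green, blue); there is no depth.
- camera_params(name): a dict with "fx", "fy", "cx", "cy" (pixels), "dist" ([k1, k2, p1, p2, k3] as OpenCV has them; the pictures are not rectified), "view" (4x4, takes a point from world to camera coordinates). Camera axes: x right, y up, looking along -z (the intrinsics and any distortion apply to the point x, -y, -z); pixel columns grow to the right and rows downward; lengths in mm; the calibration is good to about 2 mm. A picture is of the moment at which its call begins: read the wrist's pose just before it. camera_params takes no time and is no camera call; for the wrist camera it gives the pose at the moment of the call.
- close_job(): hands the job in; it is judged then, once.
The state is a dict: "t": time; "q": joint angles; "qvel": joint speeds; "effort": joint torques, N m; "position": TCP position; "tool_rot": TCP orientation; "contact_force": force on the tool from outside, world axes, zero at the start; "torque": the same for the moment, N m; "gripper_width": finger opening in mm; "gripper_force": force on a finger pad.
Only numpy, scipy, OpenCV 4.12 (cv2) and the standard library are available. Lean on these libraries where they do the work, as an engineer would, in place of code of your own. Each camera call takes 0.05 s, during which the arm holds its last target. There are 200 camera calls.

## Working session

There is one attempt and no reset: what is moved stays moved. The work goes in short steps, Python scripts to look and compute and a shell command to move; the robot and the scene stay as the last step left them, time stands still between calls to the robot, and variables do not carry over. Pictures are saved under pics/ and viewed, at most 10 in all, crops included, and the job is handed in when it is done.

```bash
mkdir -p pics
cat > h.py <<'E'
import numpy as np, cv2
from workcell import *
def cam(n):
    p=camera_params(n); K=np.array([[p['fx'],0,p['cx']],[0,p['fy'],p['cy']],[0,0,1]]); return p,K,np.array(p['dist']),np.array(p['view'])
def ray(c,uv,z):
    p,K,d,V=c; n=cv2.undistortPoints(np.array([[uv]],float),K,d)[0,0]
    R=V[:3,:3];o=-R.T@V[:3,3]; v=R.T@np.array([n[0],-n[1],-1]); return (o+v*(z-o[2])/v[2])
def proj(c,P):
    p,K,d,V=c; q=V[:3,:3]@np.array(P,float)+V[:3,3]
    return cv2.projectPoints(np.array([[q[0],-q[1],-q[2]]]),np.zeros(3),np.zeros(3),K,d)[0][0,0]
def save(n,f):
    c=cam(n); im=snapshot(n); cv2.imwrite('pics/'+f,im[:,:,::-1]); return c,im
E
python3 - <<'E'
from h import *
ims=[save(n,n+'1.png') for n in('scene','top')]
a=np.hstack([i[1] for i in ims]);a=cv2.resize(ims[1][1],(800,600));cv2.imwrite('pics/topbig.png',a[:,:,::-1])
s=read_state();print(s)
for c,i in ims: print(c[3].round(3).tolist(),c[2],c[1].tolist())
E
```

```text
{'t': 0.1, 'q': array([61.18112947, 19.12718774,  2.28415752, 84.00594763, -0.76806899,
       76.96500126, -3.3517562 ]), 'qvel': array([-0.09829843, -0.04437945, -0.00965496, -0.12918182, -0.0478905 ,
       -0.08504617,  0.10753068]), 'effort': array([ 3.34409058e-03, -6.60023403e+01,  1.36989478e+00, -4.06476688e+01,
        1.70027447e-02,  8.98384082e-03, -1.93566507e-05]), 'position': array([ 255.21689091, -597.3765356 ,  244.5163545 ]), 'tool_rot': array([[ 9.19584329e-01,  3.92892149e-01, -6.49049407e-04],
       [ 3.92892675e-01, -9.19583424e-01,  1.29320639e-03],
       [-8.87644372e-05, -1.44421909e-03, -9.99998953e-01]]), 'contact_force': array([-0.24620353, -0.01945507,  0.24345702]), 'torque': array([ 0.01034502,  0.0426529 , -0.01853042]), 'gripper_force': 0.0, 'gripper_width': 85.35398401582377}
[[0.782, 0.623, 0.013, -421.65], [-0.539, 0.666, 0.515, 325.693], [0.312, -0.41, 0.857, -1016.642], [0.0, 0.0, 0.0, 1.0]] [0.00921632 0.         0.         0.         0.        ] [[361.6334666626781, 0.0, 257.4607985381406], [0.0, 361.6334666626781, 189.4499974673575], [0.0, 0.0, 1.0]]
[[0.049, -0.999, -0.007, -104.751], [0.976, 0.047, 0.212, -612.282], [-0.211, -0.017, 0.977, -737.273], [0.0, 0.0, 0.0, 1.0]] [-0.04458266  0.          0.          0.          0.        ] [[356.86789994905, 0.0, 254.688886201505], [0.0, 356.86789994905, 195.22212387853787], [0.0, 0.0, 1.0]]
```

View pics/topbig.png

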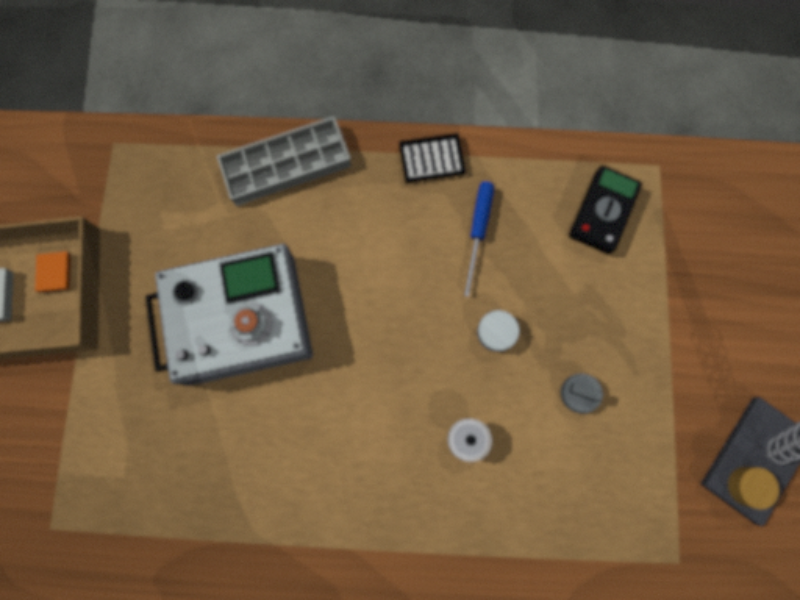

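View pics/scene1.png

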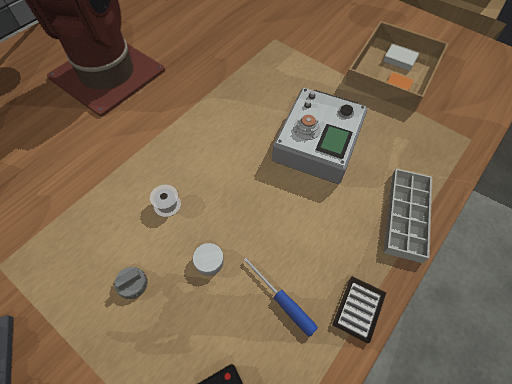

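The top view (800 px wide) shows the cap at about (584,393) with its bar running from (569,386) to (602,400), and the neck with its orange cell at (246,320). The tin is at (498,330), the spool at (470,440) and the driver around (480,240).

Run:
```python
from h import *
c=cam('top');k=1/1.5625
for n,u,v,z in[('cap skirt',583,394,22),('barA',569,386,42),('barB',602,400,42),('neck cell top',246,320,108),('tin',498,330,31),('spool',470,440,40)]:
    print(n,ray(c,(u*k,v*k),z).round(1))
c2=cam('scene')
for n,u,v,z in[('cap bar',130,278,42),('cell',309,120,108)]: print(n,ray(c2,(u,v),z).round(1))
w=cam('wrist');print(w[3].round(3).tolist(),w[1].tolist(),w[2])
```

```text
cap skirt [ 505.1 -353.    22. ]
barA [ 514.3 -326.5   42. ]
barB [ 496.4 -374.    42. ]
neck cell top [576.7 129.8 108. ]
tin [ 593.2 -224.8   31. ]
spool [ 431.8 -185.9   40. ]
cap bar [ 515.2 -352.2   42. ]
cell [581.  126.8 108. ]
[[0.392, -0.92, -0.002, -648.191], [0.875, 0.373, -0.31, 39.815], [0.285, 0.12, 0.951, -381.045], [0.0, 0.0, 0.0, 1.0]] [[324.3726600861935, 0.0, 252.04371509479984], [0.0, 324.3726600861935, 193.191509990506], [0.0, 0.0, 1.0]] [-0.0411131  0.         0.         0.         0.       ]
```

```bash
R='' ; python3 -m jog '[{"x":0.025,"y":0.0245,"z":0,"twist":0.08},{"x":0.025,"y":0.0245,"z":0,"twist":0.08},{"x":0.025,"y":0.0245,"z":0,"twist":0.08},{"x":0.025,"y":0.0245,"z":0,"twist":0.08},{"x":0.025,"y":0.0245,"z":0,"twist":0.08}]' 1 && python3 -m jog '[{"x":0.025,"y":0.0245,"z":-0.01,"twist":0.08},{"x":0.025,"y":0.0245,"z":-0.015,"twist":0.08},{"x":0.025,"y":0.0245,"z":-0.015,"twist":0.08},{"x":0.025,"y":0.0245,"z":-0.01,"twist":0.08},{"x":0.025,"y":0.0245,"z":-0.01,"twist":0.08}]' && python3 -m jog '[{"x":0,"y":0,"z":0,"twist":0},{"x":0,"y":0,"z":0,"twist":0},{"x":0,"y":0,"z":0,"twist":0},{"x":0,"y":0,"z":0,"twist":0},{"x":0,"y":0,"z":0,"twist":0}]'
python3 - <<'E'
from h import *
s=read_state();print(s['q'].round(1),s['position'],s['tool_rot'].round(3).tolist())
save('wrist','w1.png')
E
```

```text
t: 0.6
position: [381.1, -473.9, 244.9]
tool_rot: [[0.692, 0.722, -0.0], [0.722, -0.692, 0.0], [0.0, -0.001, -1.0]]
contact_force: [0.2, -0.0, -0.1]
gripper_width: 85.6
gripper_force: 0.0
t: 1.1
position: [505.9, -351.5, 184.4]
tool_rot: [[0.356, 0.935, -0.001], [0.935, -0.356, 0.001], [0.0, -0.001, -1.0]]
contact_force: [0.8, 0.3, 0.9]
gripper_width: 85.6
gripper_force: 0.0
t: 1.6
position: [504.8, -353.7, 185.6]
tool_rot: [[0.361, 0.933, 0.0], [0.933, -0.361, -0.0], [-0.0, 0.0, -1.0]]
contact_force: [-0.0, -0.1, -0.2]
gripper_width: 85.0
gripper_force: 0.0
[ 42.3  18.1 -14.1  92.7   4.6  69.8   6.2] [ 504.77226337 -353.69726668  185.60366329] [[0.361, 0.933, 0.0], [0.933, -0.361, -0.0], [-0.0, 0.0, -1.0]]
```

View pics/w1.png

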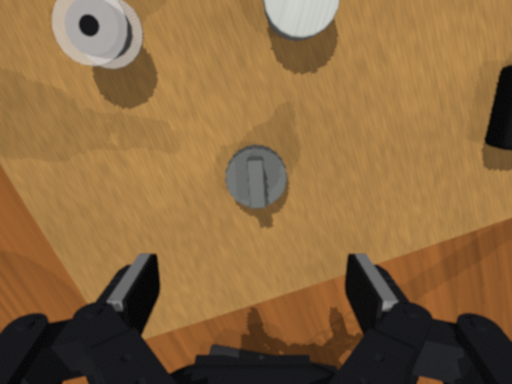

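The wrist view shows the cap centred at about (257,177). Its bar runs nearly vertically, from (256,160) to (259,207), so it almost lines up with the pads.

Run:
```python
from h import *
c=cam('wrist');s=read_state()
im=cv2.imread('pics/w1.png').astype(int)
# cap pixels: grey; cardboard is brown
g=((im.max(2)-im.min(2))<22)&(im.max(2)>60)
m=np.zeros(g.shape,np.uint8);m[130:225,205:310]=g[130:225,205:310]
n,l,st,ce=cv2.connectedComponentsWithStats(m);i=1+st[1:,4].argmax();print(st[i],ce[i])
bright=((l==i)&(im.mean(2)>np.median(im.mean(2)[l==i])+8)).astype(np.uint8)
print(np.median(im.mean(2)[l==i]))
for uv,z in[((256.5,177),22),((256,160),42),((258.5,207),42)]: print(ray(c,uv,z).round(1))
crop=cv2.resize(im[125:230,200:315].astype(np.uint8),None,fx=5,fy=5);cv2.imwrite('pics/w1c.png',crop)
w=cam('wrist');print(proj(w,s['position']-[0,0,0]),s['position'])
```

```text
[ 226  145   61   63 2922] [255.79774127 176.3100616 ]
106.33333333333333
[ 508.4 -354.    22. ]
[ 515.1 -334.7   42. ]
[ 501.9 -375.5   42. ]
[253.15466079 272.61781796] [ 504.89878336 -353.48348803  185.57578786]
```

View pics/w1c.png

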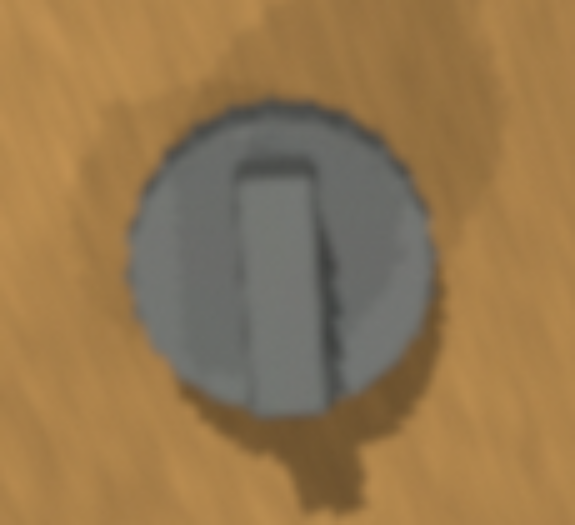

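The crop shows the bar's top corners at (238,178), (315,178), (250,415) and (328,412). I'll convert those to a centre and a yaw.

Run:
```python
from h import *
c=cam('wrist');s=read_state()
P=[ray(c,(200+u/5,125+v/5),42) for u,v in((238,178),(315,178),(250,415),(328,412))]
d=P[0]+P[1]-P[2]-P[3];print(np.mean(P,0),np.degrees(np.arctan2(d[1],d[0])),np.linalg.norm(d)/2)
x=s['tool_rot'][:,0];print(np.degrees(np.arctan2(x[1],x[0])),s['position'])
```

```text
[ 507.70727924 -355.43112952   42.        ] 71.98508899585404 43.0915546517247
68.88468715044849 [ 504.89878336 -353.48348803  185.57578786]
```

```bash
python3 -m jog '[{"x":0.0028,"y":-0.0019,"z":-0.02,"twist":0.054},{"x":0,"y":0,"z":-0.025,"twist":0},{"x":0,"y":0,"z":-0.025,"twist":0},{"x":0,"y":0,"z":-0.025,"twist":0},{"x":0,"y":0,"z":-0.02,"twist":0}]' && python3 -m jog '[{"x":0,"y":0,"z":-0.015,"twist":0},{"x":0,"y":0,"z":-0.01,"twist":0},{"x":0,"y":0,"z":-0.0075,"twist":0},{"x":0,"y":0,"z":0,"twist":0},{"x":0,"y":0,"z":0,"twist":0}]' && python3 -m jog '[{"x":0,"y":0,"z":0,"twist":0},{"x":0,"y":0,"z":0,"twist":0},{"x":0,"y":0,"z":0,"twist":0},{"x":0,"y":0,"z":0,"twist":0},{"x":0,"y":0,"z":0,"twist":0}]' -1 60 && python3 -m jog '[{"x":0,"y":0,"z":0,"twist":0},{"x":0,"y":0,"z":0,"twist":0},{"x":0,"y":0,"z":0,"twist":0},{"x":0,"y":0,"z":0,"twist":0},{"x":0,"y":0,"z":0,"twist":0}]'
```

```text
t: 2.15
position: [507.5, -354.8, 69.0]
tool_rot: [[0.309, 0.951, -0.001], [0.951, -0.309, 0.0], [0.0, -0.001, -1.0]]
contact_force: [-0.2, -1.0, -0.0]
gripper_width: 85.3
gripper_force: 0.0
t: 2.65
position: [508.6, -354.9, 38.5]
tool_rot: [[0.308, 0.951, 0.001], [0.951, -0.308, -0.001], [-0.0, 0.001, -1.0]]
contact_force: [0.2, 1.2, 0.9]
gripper_width: 85.3
gripper_force: 0.0
t: 3.15
position: [508.3, -354.7, 38.0]
tool_rot: [[0.308, 0.951, 0.0], [0.951, -0.308, -0.0], [-0.0, 0.0, -1.0]]
contact_force: [-4.2, 2.8, 26.3]
gripper_width: 12.4
gripper_force: 54.3
t: 3.65
position: [508.4, -354.7, 38.1]
tool_rot: [[0.308, 0.951, 0.0], [0.951, -0.308, -0.0], [-0.0, 0.001, -1.0]]
contact_force: [-1.0, 1.2, 4.8]
gripper_width: 12.5
gripper_force: 59.3
```

```bash
python3 -m jog '[{"x":0,"y":0,"z":0.01,"twist":0},{"x":0,"y":0,"z":0.03,"twist":0},{"x":0,"y":0,"z":0.04,"twist":0},{"x":0,"y":0,"z":0.04,"twist":0},{"x":0,"y":0,"z":0.03,"twist":0}]' && python3 -m jog '[{"x":0.003,"y":0.025,"z":0,"twist":0},{"x":0.003,"y":0.025,"z":0,"twist":0},{"x":0.003,"y":0.025,"z":0,"twist":0},{"x":0.003,"y":0.025,"z":0,"twist":0},{"x":0.003,"y":0.025,"z":0,"twist":0}]' && python3 -m jog '[{"x":0.003,"y":0.025,"z":0,"twist":0},{"x":0.003,"y":0.025,"z":0,"twist":0},{"x":0.003,"y":0.025,"z":0,"twist":0},{"x":0.003,"y":0.025,"z":0,"twist":0},{"x":0.003,"y":0.025,"z":0,"twist":0}]' && python3 -m jog '[{"x":0.003,"y":0.025,"z":0,"twist":0},{"x":0.003,"y":0.025,"z":0,"twist":0},{"x":0.003,"y":0.025,"z":0,"twist":0},{"x":0.003,"y":0.02,"z":0,"twist":0},{"x":0.003,"y":0.015,"z":0,"twist":0}]' && python3 -m jog '[{"x":0,"y":0,"z":0,"twist":0},{"x":0,"y":0,"z":0,"twist":0},{"x":0,"y":0,"z":0,"twist":0},{"x":0,"y":0,"z":0,"twist":0},{"x":0,"y":0,"z":0,"twist":0}]'
python3 - <<'E'
from h import *
s=read_state();print(s['q'].round(1),s['contact_force'],s['position'])
c,im=save('wrist','w2.png');np.save('w2V.npy',c[3])
cv2.imwrite('pics/w2b.png',cv2.resize(im,(800,600),interpolation=cv2.INTER_CUBIC)[:,:,::-1])
E
```

```text
t: 4.15
position: [508.3, -354.7, 190.7]
tool_rot: [[0.308, 0.951, 0.001], [0.951, -0.308, -0.001], [-0.0, 0.001, -1.0]]
contact_force: [1.5, -0.6, -1.3]
gripper_width: 12.6
gripper_force: 58.7
t: 4.65
position: [522.8, -228.5, 188.0]
tool_rot: [[0.308, 0.951, -0.001], [0.951, -0.308, 0.0], [-0.0, -0.001, -1.0]]
contact_force: [0.6, 0.5, -1.3]
gripper_width: 12.4
gripper_force: 58.7
t: 5.15
position: [537.8, -103.6, 188.0]
tool_rot: [[0.308, 0.951, -0.001], [0.951, -0.308, -0.0], [-0.0, -0.001, -1.0]]
contact_force: [0.1, -0.2, -0.7]
gripper_width: 12.4
gripper_force: 58.7
t: 5.65
position: [552.8, 7.1, 188.0]
tool_rot: [[0.307, 0.952, -0.0], [0.952, -0.307, 0.0], [0.0, -0.001, -1.0]]
contact_force: [0.1, 0.2, -1.1]
gripper_width: 12.5
gripper_force: 58.7
t: 6.15
position: [553.1, 4.6, 187.8]
tool_rot: [[0.309, 0.951, -0.0], [0.951, -0.309, -0.0], [-0.0, -0.0, -1.0]]
contact_force: [0.1, -0.1, -0.6]
gripper_width: 12.5
gripper_force: 58.7
[ 19.3  12.2 -27.6 100.7   6.1  68.5 -28. ] [ 0.103446   -0.10678145 -0.55200365] [553.09065174   4.57987526 187.80694776]
```

View pics/w2b.png

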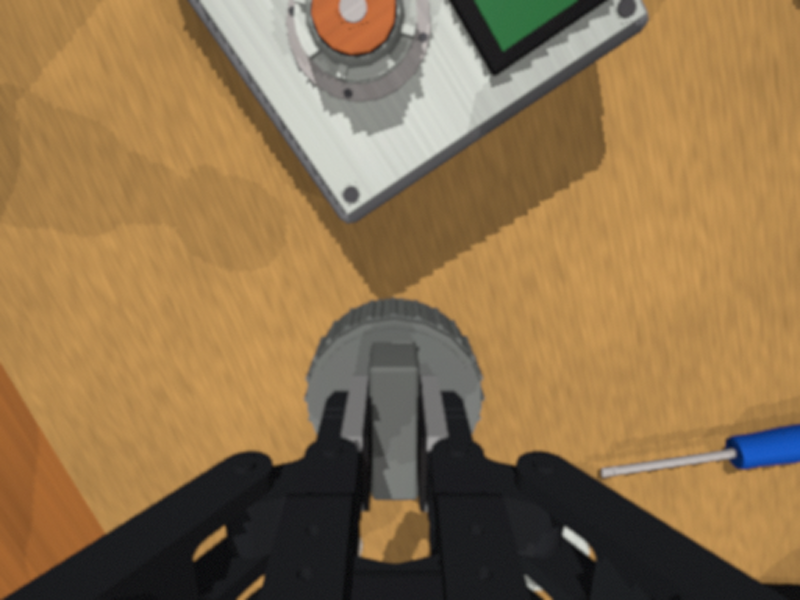

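The wrist view shows the held cap gripped straight at (395,385). The neck is at the top edge, its orange cell at about (354,10) and partly cut off. I'll back off 50 mm so the whole neck is in view.

```bash
python3 -m jog '[{"x":-0.008,"y":-0.024,"z":0,"twist":0},{"x":-0.008,"y":-0.024,"z":0,"twist":0},{"x":0,"y":0,"z":0,"twist":0},{"x":0,"y":0,"z":0,"twist":0},{"x":0,"y":0,"z":0,"twist":0}]'
python3 - <<'E'
from h import *
s=read_state();print(s['position'])
def orange(im,box=None):
    h=cv2.cvtColor(im,cv2.COLOR_RGB2HSV);m=cv2.inRange(h,(4,130,110),(14,255,255))
    return m
L=[]
for n,near in(('wrist',None),('top',(157,205)),('scene',(309,120))):
    c,im=save(n,n+'3.png'); m=orange(im)
    k,l,st,ce=cv2.connectedComponentsWithStats(m)
    P=near if near else proj(c,(579,128,108))
    i=min([j for j in range(1,k) if st[j,4]>20],key=lambda j:np.hypot(*(ce[j]-P)))
    cn=max(cv2.findContours((l==i).astype(np.uint8),cv2.RETR_EXTERNAL,cv2.CHAIN_APPROX_NONE)[0],key=len)
    e=cv2.fitEllipse(cv2.convexHull(cn)); print(n,st[i],ce[i].round(1),e,[ray(c,e[0],z).round(1) for z in(103,108)])
    L.append((c,e[0]))
    if n=='wrist':
        u,v=map(int,e[0]);a=max(0,v-60);cr=im[a:v+70,max(0,u-70):u+70];print('crop origin',max(0,u-70),a)
        cv2.imwrite('pics/n3.png',cv2.resize(cr,None,fx=4.5,fy=4.5,interpolation=cv2.INTER_CUBIC)[:,:,::-1])
A=np.zeros((3,3));b=np.zeros(3)
for c,uv in L:
    p0=ray(c,uv,0);p1=ray(c,uv,150);d=(p1-p0)/np.linalg.norm(p1-p0);M=np.eye(3)-np.outer(d,d);A+=M;b+=M@p0
print(np.linalg.solve(A,b))
E
```

```text
t: 6.7
position: [537.4, -41.9, 187.9]
tool_rot: [[0.307, 0.952, 0.0], [0.952, -0.307, 0.0], [0.0, 0.0, -1.0]]
contact_force: [0.1, 0.3, 0.1]
gripper_width: 12.9
gripper_force: 58.7
[537.35643797 -41.86277416 187.89150587]
wrist [   0  209   76  175 6679] [ 24.9 309.2] ((81.740966796875, 333.7023010253906), (15.741596221923828, 16.240093231201172), 0.0) [array([ 368.5, -104.5,  103. ]), array([ 373. , -101.2,  108. ])]
crop origin 11 273
top [146 195   8  30 105] [149.4 208.6] ((149.49732971191406, 209.16439819335938), (9.052785873413086, 29.865968704223633), 178.9128875732422) [array([567.3, 147.3, 103. ]), array([566.5, 145.8, 108. ])]
scene [353  48   8   8  21] [356.6  51.7] ((356.5119934082031, 51.98574447631836), (3.6473708152770996, 10.099770545959473), 41.7724723815918) [array([543.8, 396. , 103. ]), array([546.1, 389.7, 108. ])]
[592.18319487  76.70281393 340.32508842]
```

View pics/n3.png

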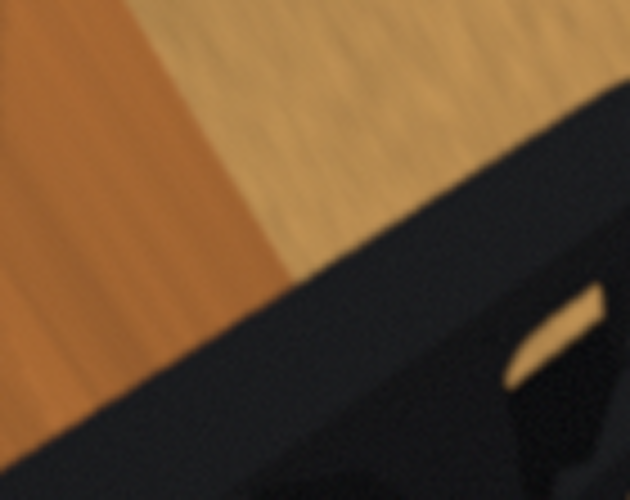

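The colour mask picked up wood, so that crop is no use. I'll crop around the projected neck position instead, in the images I already saved.

Run:
```python
from h import *
out=[]
for n in('wrist','top','scene'):
    c=cam(n);im=cv2.imread(f'pics/{n}3.png');u,v=proj(c,(579,128,108)).round().astype(int)
    w=60 if n=='wrist' else 24
    x0,y0=max(0,u-w),max(0,v-w);cr=im[y0:v+w,x0:u+w];f=(500/(2*w)) if n=='wrist' else 250/(2*w)
    print(n,x0,y0,f,cr.shape);out.append(cv2.resize(cr,None,fx=f,fy=f,interpolation=cv2.INTER_CUBIC))
C=np.zeros((500,760,3),np.uint8)
a=out[0];C[:a.shape[0],:a.shape[1]]=a
C[:out[1].shape[0],505:505+out[1].shape[1]]=out[1];C[250:250+out[2].shape[0],505:505+out[2].shape[1]]=out[2]
cv2.imwrite('pics/n4.png',C)
```

```text
wrist 170 0 4.166666666666667 (352, 120, 3)
top 134 180 5.208333333333333 (48, 48, 3)
scene 285 95 5.208333333333333 (48, 48, 3)Traceback (most recent call last):
  File "<stdin>", line 9, in <module>
ValueError: could not broadcast input array from shape (1467,500,3) into shape (500,500,3)
```

Backing off was the wrong way: forward is up in the image, so the neck left the view. I'll go forward instead.

```bash
python3 -m jog '[{"x":0.007,"y":0.021,"z":0,"twist":0},{"x":0.007,"y":0.021,"z":0,"twist":0},{"x":0.007,"y":0.021,"z":0,"twist":0},{"x":0.007,"y":0.021,"z":0,"twist":0},{"x":0,"y":0,"z":0,"twist":0}]' && python3 -m jog '[{"x":0,"y":0,"z":0,"twist":0},{"x":0,"y":0,"z":0,"twist":0},{"x":0,"y":0,"z":0,"twist":0},{"x":0,"y":0,"z":0,"twist":0},{"x":0,"y":0,"z":0,"twist":0}]'
python3 - <<'E'
from h import *
s=read_state()
c,im=save('wrist','wrist4.png');np.save('V4.npy',c[3]);im=im[:,:,::-1]
u,v=proj(c,(579,128,108)).round().astype(int);print(s['position'],u,v)
x0,y0=u-60,max(0,v-60);A=cv2.resize(im[y0:y0+120,x0:x0+120],(500,500),interpolation=cv2.INTER_CUBIC);print(x0,y0)
C=np.zeros((500,755,3),np.uint8);C[:,:500]=A
for k,(n,a,b) in enumerate((('top',134,180),('scene',285,95))):
    i=cv2.imread(f'pics/{n}3.png');C[250*k:250*k+250,505:]=cv2.resize(i[b:b+48,a:a+48],(250,250),interpolation=cv2.INTER_CUBIC)
cv2.imwrite('pics/n4.png',C)
E
```

```text
t: 7.35
position: [565.6, 45.8, 187.9]
tool_rot: [[0.303, 0.953, 0.0], [0.953, -0.303, 0.002], [0.002, -0.0, -1.0]]
contact_force: [0.2, 0.1, -1.5]
gripper_width: 12.3
gripper_force: 58.7
t: 7.85
position: [565.1, 40.9, 187.9]
tool_rot: [[0.309, 0.951, 0.0], [0.951, -0.309, -0.0], [-0.0, 0.0, -1.0]]
contact_force: [-0.7, -0.3, -0.9]
gripper_width: 12.5
gripper_force: 58.7
[565.14341756  40.88458493 187.86447666] 230 76
170 16
```

View pics/n4.png

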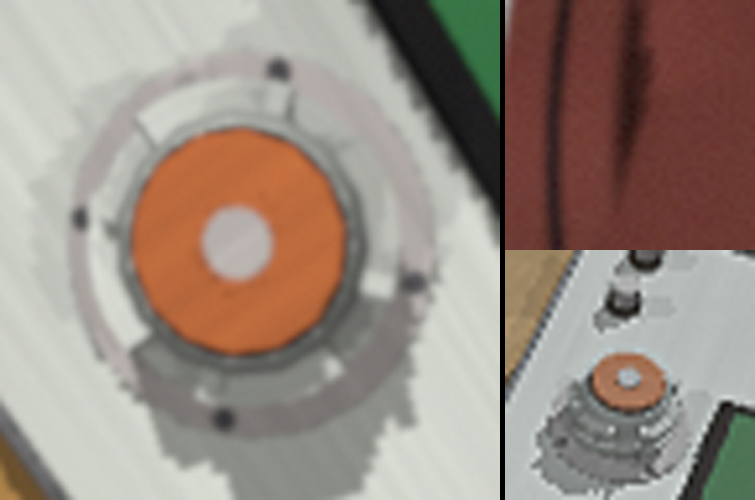

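The wrist crop shows the cell disc centred at (238,241). The neck's foot ring has four dots at (279,69), (80,217), (413,282) and (224,418), centred near (249,246).

Run:
```python
from h import *
c=cam('wrist');s=read_state();f=lambda u,v:(170+u*.24,16+v*.24)
A=ray(c,f(238,241),108);A2=ray(c,f(238,241),106)
D=[ray(c,f(*p),76) for p in((279,69),(80,217),(413,282),(224,418))]
B=np.mean(D,0);print(A,A2,B,[np.linalg.norm(d-B).round(1) for d in D],[np.degrees(np.arctan2(*(d-B)[1::-1])).round(0) for d in D])
S=cam('scene');print(ray(S,(285+(627-505)/5.208,95+(381-250)/5.208),108))
im=cv2.imread('pics/wrist4.png');h=cv2.cvtColor(im,cv2.COLOR_BGR2HSV);m=cv2.inRange(h,(4,120,90),(16,255,255));m[:30]=0;m[115:]=0;m[:,:195]=0;m[:,260:]=0
cn=max(cv2.findContours(m,0,1)[0],key=len);e=cv2.fitEllipse(cv2.convexHull(cn));print(e,ray(c,e[0],108))
print(s['position'])
```

```text
[577.59470797 130.02000462 108.        ] [577.47931534 130.14244208 106.        ] [577.06538703 130.16054168  76.        ] [np.float64(28.5), np.float64(28.7), np.float64(28.2), np.float64(28.4)] [np.float64(61.0), np.float64(151.0), np.float64(-29.0), np.float64(-118.0)]
[580.29493132 125.67468198 108.        ]
((226.94552612304688, 73.74141693115234), (50.750762939453125, 53.78542709350586), 169.01451110839844) [577.51259056 130.10683321 108.        ]
[565.1555879   41.00675436 187.8620368 ]
```

```bash
python3 -m jog '[{"x":0.003,"y":0.022,"z":0,"twist":0},{"x":0.003,"y":0.022,"z":0,"twist":0},{"x":0.003,"y":0.022,"z":0,"twist":0},{"x":0.003,"y":0.018,"z":0,"twist":0},{"x":0.0005,"y":0.006,"z":0,"twist":0}]' && python3 -m jog '[{"x":0,"y":0,"z":-0.01,"twist":0},{"x":0,"y":0,"z":-0.01,"twist":0},{"x":0,"y":0,"z":-0.01,"twist":0},{"x":0,"y":0,"z":-0.007,"twist":0},{"x":0,"y":0,"z":0,"twist":0}]' && python3 -m jog '[{"x":0,"y":0,"z":-0.002,"twist":0},{"x":0,"y":0,"z":-0.002,"twist":0},{"x":0,"y":0,"z":-0.002,"twist":0},{"x":0,"y":0,"z":-0.002,"twist":0},{"x":0,"y":0,"z":0,"twist":0}]'; python3 -c "
from h import *
s=read_state();print(s['position'],s['contact_force'],s['torque'],s['q'].round())"
```

```text
t: 8.4
position: [577.5, 133.6, 187.9]
tool_rot: [[0.306, 0.952, 0.0], [0.952, -0.306, 0.001], [0.001, -0.0, -1.0]]
contact_force: [1.6, -0.1, -1.1]
gripper_width: 12.1
gripper_force: 58.7
t: 8.9
position: [576.9, 130.5, 149.2]
tool_rot: [[0.309, 0.951, -0.002], [0.951, -0.309, -0.001], [-0.001, -0.002, -1.0]]
contact_force: [-0.2, -0.1, -1.6]
gripper_width: 12.6
gripper_force: 58.7
t: 9.4
position: [577.5, 131.4, 142.6]
tool_rot: [[0.308, 0.951, -0.0], [0.951, -0.308, -0.0], [-0.0, -0.0, -1.0]]
contact_force: [0.1, 0.3, 0.1]
gripper_width: 12.4
gripper_force: 58.7
[577.5469487  131.38594446 142.58695041] [0.1138097  0.29612814 0.13263398] [-0.00990677 -0.04445812 -0.00493136] [  8.  20. -31.  98.  11.  65. -44.]
```

```bash
python3 -m jog '[{"x":0,"y":0,"z":-0.001,"twist":0},{"x":0,"y":0,"z":-0.001,"twist":0},{"x":0,"y":0,"z":-0.001,"twist":0},{"x":0,"y":0,"z":-0.001,"twist":0},{"x":0,"y":0,"z":0,"twist":0}]';  python3 -m jog '[{"x":0,"y":0,"z":-0.001,"twist":0},{"x":0,"y":0,"z":-0.001,"twist":0},{"x":0,"y":0,"z":-0.0005,"twist":0},{"x":0,"y":0,"z":0,"twist":0},{"x":0,"y":0,"z":0,"twist":0}]'; python3 -c "
from h import *
s=read_state();print(s['position'],s['contact_force'],s['torque'])"
```

```text
t: 9.9
position: [577.6, 131.4, 138.6]
tool_rot: [[0.308, 0.951, -0.0], [0.951, -0.308, -0.0], [-0.0, -0.0, -1.0]]
contact_force: [-0.5, -0.6, -0.4]
gripper_width: 12.7
gripper_force: 58.7
t: 10.4
position: [577.7, 131.4, 136.3]
tool_rot: [[0.308, 0.951, -0.0], [0.951, -0.308, 0.0], [0.0, -0.0, -1.0]]
contact_force: [0.7, -0.2, -1.8]
gripper_width: 12.3
gripper_force: 58.7
[577.69088821 131.38316872 136.32661249] [ 0.66610524 -0.19151734 -1.77235044] [ 0.04507081 -0.04580094 -0.06755833]
```

```bash
python3 -m jog '[{"x":0,"y":0,"z":-0.0005,"twist":0},{"x":0,"y":0,"z":-0.0005,"twist":0},{"x":0,"y":0,"z":-0.0005,"twist":0},{"x":0,"y":0,"z":0,"twist":0},{"x":0,"y":0,"z":0,"twist":0}]';  python3 -m jog '[{"x":0,"y":0,"z":-0.0005,"twist":0},{"x":0,"y":0,"z":-0.0005,"twist":0},{"x":0,"y":0,"z":0,"twist":0},{"x":0,"y":0,"z":0,"twist":0},{"x":0,"y":0,"z":0,"twist":0}]'; python3 -c "
from h import *
s=read_state();print(s['position'],s['contact_force'],s['torque'])"
```

```text
t: 10.9
position: [577.7, 131.4, 134.8]
tool_rot: [[0.308, 0.951, -0.0], [0.951, -0.308, -0.0], [-0.0, -0.0, -1.0]]
contact_force: [-0.7, -0.0, -0.9]
gripper_width: 12.6
gripper_force: 58.7
t: 11.4
position: [577.7, 131.4, 133.8]
tool_rot: [[0.308, 0.951, -0.0], [0.951, -0.308, 0.0], [0.0, -0.0, -1.0]]
contact_force: [0.1, 0.3, -0.6]
gripper_width: 12.6
gripper_force: 58.7
[577.69387825 131.38540594 133.83160802] [ 0.05348472  0.32032286 -0.63132748] [ 0.00515409 -0.00290374 -0.03375463]
```

```bash
python3 -m jog '[{"x":0,"y":0,"z":-0.0005,"twist":0},{"x":0,"y":0,"z":-0.0005,"twist":0},{"x":0,"y":0,"z":0,"twist":0},{"x":0,"y":0,"z":0,"twist":0},{"x":0,"y":0,"z":0,"twist":0}]';  python3 -m jog '[{"x":0,"y":0,"z":-0.0005,"twist":0},{"x":0,"y":0,"z":-0.0005,"twist":0},{"x":0,"y":0,"z":0,"twist":0},{"x":0,"y":0,"z":0,"twist":0},{"x":0,"y":0,"z":0,"twist":0}]'; python3 -c "
from h import *
s=read_state();print(s['position'],s['contact_force'],s['torque'])"
```

```text
t: 11.9
position: [577.6, 131.4, 132.8]
tool_rot: [[0.308, 0.951, -0.0], [0.951, -0.308, 0.0], [-0.0, -0.0, -1.0]]
contact_force: [0.3, 0.0, -1.7]
gripper_width: 12.3
gripper_force: 58.6
t: 12.4
position: [577.9, 131.5, 132.2]
tool_rot: [[0.308, 0.951, 0.0], [0.951, -0.308, 0.0], [0.0, 0.0, -1.0]]
contact_force: [-1.3, -1.0, 4.8]
gripper_width: 12.8
gripper_force: 59.5
[577.85719649 131.45344335 132.16328553] [-1.30743202 -0.96855234  4.76428115] [-0.09728473  0.24261014  0.01406531]
```

```bash
python3 -m jog '[{"x":0,"y":0,"z":0.0002,"twist":0.05},{"x":0,"y":0,"z":0.0002,"twist":0.05},{"x":0,"y":0,"z":0.0002,"twist":0.05},{"x":0,"y":0,"z":0.0002,"twist":0.05},{"x":0,"y":0,"z":0,"twist":0}]';  python3 -c "
from h import *
s=read_state();print(s['position'],s['contact_force'],s['torque'])"
```

```text
t: 12.9
position: [578.1, 131.4, 133.0]
tool_rot: [[0.112, 0.994, 0.001], [0.994, -0.112, 0.0], [0.0, 0.001, -1.0]]
contact_force: [-1.0, -0.4, 5.3]
gripper_width: 12.3
gripper_force: 59.5
[578.05259262 131.43404823 133.00751432] [-1.02543791 -0.37538998  5.26574008] [-0.14576401  0.00432688 -0.00109973]
```

```bash
python3 -m jog '[{"x":0,"y":0,"z":0.0002,"twist":0.05},{"x":0,"y":0,"z":0.0002,"twist":0.05},{"x":0,"y":0,"z":0.0002,"twist":0.05},{"x":0,"y":0,"z":0.0002,"twist":0.05},{"x":0,"y":0,"z":0.0001,"twist":0.03}]';  python3 -m jog '[{"x":0,"y":0,"z":0.0002,"twist":0.05},{"x":0,"y":0,"z":0.0002,"twist":0.05},{"x":0,"y":0,"z":0.0002,"twist":0.05},{"x":0,"y":0,"z":0.0001,"twist":0.05},{"x":0,"y":0,"z":0,"twist":0}]'; python3 -c "
from h import *
s=read_state();print(s['position'],s['contact_force'],s['torque'])"
```

```text
t: 13.4
position: [577.8, 131.4, 133.8]
tool_rot: [[-0.117, 0.993, 0.0], [0.993, 0.117, 0.0], [-0.0, 0.0, -1.0]]
contact_force: [-0.2, -0.1, 6.6]
gripper_width: 12.5
gripper_force: 59.5
t: 13.9
position: [577.9, 131.5, 134.6]
tool_rot: [[-0.312, 0.95, 0.001], [0.95, 0.312, 0.0], [-0.0, 0.001, -1.0]]
contact_force: [-0.4, -0.2, 4.4]
gripper_width: 12.7
gripper_force: 59.5
[577.92110228 131.4674333  134.55596473] [-0.4074096  -0.18940669  4.43447263] [-0.20513745  0.21137173  0.01861576]
```

```bash
for i in 1 2; do :; done; python3 -m jog '[{"x":0,"y":0,"z":0.0002,"twist":0.04},{"x":0,"y":0,"z":0,"twist":0.04},{"x":0,"y":0,"z":0,"twist":0.04},{"x":0,"y":0,"z":0,"twist":0},{"x":0,"y":0,"z":0,"twist":0}]';  python3 -m jog '[{"x":0,"y":0,"z":0,"twist":0.04},{"x":0,"y":0,"z":0,"twist":0.04},{"x":0,"y":0,"z":0,"twist":0.03},{"x":0,"y":0,"z":0,"twist":0},{"x":0,"y":0,"z":0,"twist":0}]'; python3 -c "
from h import *
s=read_state();print(s['position'],s['contact_force'],s['torque'])"
```

```text
t: 14.4
position: [577.6, 131.8, 134.5]
tool_rot: [[-0.422, 0.907, -0.0], [0.907, 0.422, 0.0], [0.0, 0.0, -1.0]]
contact_force: [-0.9, 1.3, 4.7]
gripper_width: 12.6
gripper_force: 59.4
t: 14.9
position: [577.5, 131.1, 134.0]
tool_rot: [[-0.519, 0.855, -0.001], [0.855, 0.519, -0.0], [0.0, -0.001, -1.0]]
contact_force: [-0.4, -0.5, -0.6]
gripper_width: 12.7
gripper_force: 58.6
[577.50525882 131.0982103  134.02057266] [-0.40990729 -0.48100909 -0.59212297] [-0.01314496  0.10852431 -0.00084751]
```

```bash
python3 -m jog '[{"x":0,"y":0,"z":-0.0005,"twist":0.04},{"x":0,"y":0,"z":-0.0005,"twist":0.03},{"x":0,"y":0,"z":-0.0005,"twist":0},{"x":0,"y":0,"z":0,"twist":0},{"x":0,"y":0,"z":0,"twist":0}]';  python3 -c "
from h import *
s=read_state();print(s['position'],s['contact_force'],s['torque'])"
```

```text
t: 15.4
position: [577.5, 131.3, 132.8]
tool_rot: [[-0.578, 0.816, -0.001], [0.816, 0.578, -0.0], [0.0, -0.001, -1.0]]
contact_force: [-0.6, 0.2, -1.5]
gripper_width: 12.6
gripper_force: 58.6
[577.46964487 131.28865643 132.75131141] [-0.57272311  0.15202105 -1.50242014] [-0.17850741  0.33883462 -0.04644609]
```

```bash
python3 -m jog '[{"x":0,"y":0,"z":-0.0005,"twist":0},{"x":0,"y":0,"z":-0.0005,"twist":0},{"x":0,"y":0,"z":-0.0005,"twist":0},{"x":0,"y":0,"z":0,"twist":0},{"x":0,"y":0,"z":0,"twist":0}]';python3 -m jog '[{"x":0,"y":0,"z":-0.0005,"twist":0},{"x":0,"y":0,"z":-0.0005,"twist":0},{"x":0,"y":0,"z":-0.0005,"twist":0},{"x":0,"y":0,"z":0,"twist":0},{"x":0,"y":0,"z":0,"twist":0}]';  python3 -c "
from h import *
s=read_state();print(s['position'],s['contact_force'],s['torque'])"
```

```text
t: 15.9
position: [577.6, 131.3, 131.3]
tool_rot: [[-0.578, 0.816, -0.0], [0.816, 0.578, -0.0], [0.0, -0.0, -1.0]]
contact_force: [-1.8, -0.5, -0.4]
gripper_width: 12.7
gripper_force: 58.8
t: 16.4
position: [577.6, 131.4, 129.8]
tool_rot: [[-0.579, 0.816, -0.0], [0.816, 0.579, -0.0], [0.0, -0.0, -1.0]]
contact_force: [-2.6, -0.9, 0.2]
gripper_width: 12.3
gripper_force: 58.9
[577.56633215 131.36526482 129.80652271] [-2.62009295 -0.88466139  0.23068789] [-0.31012248  0.78159587  0.01215212]
```

```bash
python3 -m jog '[{"x":-0.0003,"y":-0.0001,"z":-0.0005,"twist":0},{"x":0,"y":0,"z":-0.0005,"twist":0},{"x":0,"y":0,"z":-0.0005,"twist":0},{"x":0,"y":0,"z":0,"twist":0},{"x":0,"y":0,"z":0,"twist":0}]';python3 -m jog '[{"x":0,"y":0,"z":-0.0005,"twist":0},{"x":0,"y":0,"z":-0.0005,"twist":0},{"x":0,"y":0,"z":0,"twist":0},{"x":0,"y":0,"z":0,"twist":0},{"x":0,"y":0,"z":0,"twist":0}]';  python3 -c "
from h import *
s=read_state();print(s['position'],s['contact_force'],s['torque'])"
```

```text
t: 16.9
position: [577.5, 131.3, 128.4]
tool_rot: [[-0.579, 0.816, 0.0], [0.816, 0.579, 0.0], [-0.0, 0.0, -1.0]]
contact_force: [-2.5, -0.1, -0.9]
gripper_width: 12.7
gripper_force: 58.8
t: 17.4
position: [577.5, 131.3, 127.5]
tool_rot: [[-0.579, 0.816, 0.0], [0.816, 0.579, 0.0], [-0.0, 0.0, -1.0]]
contact_force: [-1.6, -0.3, 2.6]
gripper_width: 12.7
gripper_force: 59.0
[577.48425639 131.33917012 127.5154182 ] [-1.64269197 -0.28098639  2.58671233] [-0.24196798  0.53115367 -0.02892889]
```

```bash
python3 -m jog '[{"x":-0.0003,"y":0,"z":-0.0005,"twist":0},{"x":0,"y":0,"z":-0.0005,"twist":0},{"x":0,"y":0,"z":0,"twist":0},{"x":0,"y":0,"z":0,"twist":0},{"x":0,"y":0,"z":0,"twist":0}]';python3 -m jog '[{"x":0,"y":0,"z":-0.0004,"twist":0},{"x":0,"y":0,"z":0,"twist":0},{"x":0,"y":0,"z":0,"twist":0},{"x":0,"y":0,"z":0,"twist":0},{"x":0,"y":0,"z":0,"twist":0}]';  python3 -c "
from h import *
s=read_state();print(s['position'],s['contact_force'],s['torque'])"
```

```text
t: 17.9
position: [577.3, 131.3, 126.6]
tool_rot: [[-0.579, 0.816, 0.001], [0.816, 0.579, 0.0], [-0.0, 0.001, -1.0]]
contact_force: [-0.1, -1.1, 3.1]
gripper_width: 12.4
gripper_force: 59.2
t: 18.4
position: [577.3, 131.4, 126.4]
tool_rot: [[-0.579, 0.816, 0.001], [0.816, 0.579, 0.0], [-0.0, 0.001, -1.0]]
contact_force: [-0.7, -0.9, 4.8]
gripper_width: 12.8
gripper_force: 59.6
[577.33631    131.36420772 126.3864245 ] [-0.65994982 -0.90619661  4.83343454] [-0.27806121  0.12984975 -0.02860697]
```

```bash
python3 -m jog '[{"x":0,"y":0,"z":-0.0003,"twist":0},{"x":0,"y":0,"z":-0.0002,"twist":0},{"x":0,"y":0,"z":0,"twist":0},{"x":0,"y":0,"z":0,"twist":0},{"x":0,"y":0,"z":0,"twist":0}]';  python3 -c "
from h import *
s=read_state();print(s['position'],s['contact_force'],s['torque'])"
```

```text
t: 18.9
position: [577.4, 131.4, 126.3]
tool_rot: [[-0.579, 0.816, 0.001], [0.816, 0.579, -0.0], [-0.001, 0.001, -1.0]]
contact_force: [-0.9, -1.9, 8.6]
gripper_width: 12.3
gripper_force: 60.0
[577.35301615 131.38215807 126.25735992] [-0.87595339 -1.92811598  8.62317695] [-0.43770909  0.5151116  -0.02853506]
```

```bash
python3 -m jog '[{"x":0,"y":0,"z":0,"twist":-0.04},{"x":0,"y":0,"z":0,"twist":-0.04},{"x":0,"y":0,"z":0,"twist":-0.04},{"x":0,"y":0,"z":0,"twist":-0.04},{"x":0,"y":0,"z":0,"twist":0}]';  python3 -c "
from h import *
s=read_state();print(s['position'],s['contact_force'],s['torque'])"; python3 -m jog '[{"x":0,"y":0,"z":0,"twist":-0.04},{"x":0,"y":0,"z":0,"twist":-0.04},{"x":0,"y":0,"z":0,"twist":-0.04},{"x":0,"y":0,"z":0,"twist":0},{"x":0,"y":0,"z":0,"twist":0}]';  python3 -c "
from h import *
s=read_state();print(s['position'],s['contact_force'],s['torque'])"
```

```text
t: 19.4
position: [577.5, 131.4, 125.8]
tool_rot: [[-0.441, 0.898, 0.001], [0.898, 0.441, 0.0], [-0.0, 0.001, -1.0]]
contact_force: [1.6, -1.1, 4.2]
gripper_width: 12.5
gripper_force: 59.3
[577.49476855 131.35798805 125.7915589 ] [ 1.62364253 -1.10993756  4.22138637] [-0.19659319 -0.22353331 -0.05321751]
t: 19.9
position: [577.1, 131.5, 125.5]
tool_rot: [[-0.333, 0.943, 0.0], [0.943, 0.333, 0.0], [0.0, 0.0, -1.0]]
contact_force: [0.9, 0.1, 2.5]
gripper_width: 12.8
gripper_force: 59.0
[577.13236674 131.50951925 125.51316139] [0.88182587 0.07261611 2.46196395] [ 0.01717946 -0.24156156 -0.00552412]
```

```bash
python3 -m jog '[{"x":0,"y":0,"z":-0.0002,"twist":-0.04},{"x":0,"y":0,"z":-0.0002,"twist":-0.04},{"x":0,"y":0,"z":-0.0002,"twist":-0.04},{"x":0,"y":0,"z":-0.0001,"twist":-0.04},{"x":0,"y":0,"z":0,"twist":0}]';  python3 -c "
from h import *
s=read_state();print(s['position'],s['contact_force'],s['torque'])"; python3 -m jog '[{"x":0,"y":0,"z":-0.00015,"twist":-0.04},{"x":0,"y":0,"z":-0.00015,"twist":-0.04},{"x":0,"y":0,"z":-0.00015,"twist":-0.04},{"x":0,"y":0,"z":0,"twist":0},{"x":0,"y":0,"z":0,"twist":0}]';  python3 -c "
from h import *
s=read_state();print(s['position'],s['contact_force'],s['torque'])"
```

```text
t: 20.4
position: [577.0, 131.5, 124.8]
tool_rot: [[-0.177, 0.984, -0.0], [0.984, 0.177, 0.0], [0.0, -0.0, -1.0]]
contact_force: [1.0, -0.1, 2.4]
gripper_width: 12.6
gripper_force: 59.1
[577.04657071 131.45604229 124.81279022] [ 0.97734949 -0.07426562  2.44982019] [ 0.07182397 -0.14664981  0.00725286]
t: 20.9
position: [577.0, 131.4, 124.4]
tool_rot: [[-0.059, 0.998, -0.0], [0.998, 0.059, 0.0], [0.0, -0.0, -1.0]]
contact_force: [1.1, 0.1, 3.7]
gripper_width: 12.8
gripper_force: 59.1
[577.0187284  131.39936725 124.35746615] [1.12986885 0.13085519 3.70521474] [ 0.06969659 -0.09099045  0.0349994 ]
```

```bash
python3 -m jog '[{"x":0,"y":0,"z":-0.00015,"twist":-0.04},{"x":0,"y":0,"z":-0.00015,"twist":-0.04},{"x":0,"y":0,"z":0,"twist":-0.03},{"x":0,"y":0,"z":0,"twist":0},{"x":0,"y":0,"z":0,"twist":0}]';  python3 -c "
from h import *
s=read_state();print(s['position'],s['contact_force'],s['torque'])"; python3 -m jog '[{"x":0,"y":0,"z":-0.0001,"twist":-0.03},{"x":0,"y":0,"z":-0.0001,"twist":-0.03},{"x":0,"y":0,"z":0,"twist":-0.03},{"x":0,"y":0,"z":0,"twist":0},{"x":0,"y":0,"z":0,"twist":0}]';  python3 -c "
from h import *
s=read_state();print(s['position'],s['contact_force'],s['torque'])"
```

```text
t: 21.4
position: [577.0, 131.3, 124.0]
tool_rot: [[0.052, 0.999, -0.0], [0.999, -0.052, -0.0], [-0.0, -0.0, -1.0]]
contact_force: [0.3, 0.6, 2.5]
gripper_width: 12.7
gripper_force: 59.1
[577.03471516 131.32132257 124.03054158] [0.30031327 0.56957581 2.53618166] [ 0.00939846 -0.07209509  0.00081937]
t: 21.9
position: [577.0, 131.3, 123.8]
tool_rot: [[0.142, 0.99, -0.0], [0.99, -0.142, -0.0], [-0.0, -0.0, -1.0]]
contact_force: [1.0, 0.4, 2.8]
gripper_width: 12.6
gripper_force: 59.1
[577.03202478 131.2608303  123.84703562] [1.03644705 0.39120276 2.83513737] [-0.00959475 -0.10983754 -0.01966694]
```

```bash
python3 -m jog '[{"x":0,"y":0,"z":0,"twist":-0.03},{"x":0,"y":0,"z":0,"twist":-0.03},{"x":0,"y":0,"z":0,"twist":-0.03},{"x":0,"y":0,"z":0,"twist":0},{"x":0,"y":0,"z":0,"twist":0}]';  python3 -c "
from h import *
s=read_state();print(s['position'],s['contact_force'],s['torque'])"; python3 -m jog '[{"x":0,"y":0,"z":0,"twist":-0.03},{"x":0,"y":0,"z":0,"twist":-0.03},{"x":0,"y":0,"z":0,"twist":0},{"x":0,"y":0,"z":0,"twist":0},{"x":0,"y":0,"z":0,"twist":0}]';  python3 -c "
from h import *
s=read_state();print(s['position'],s['contact_force'],s['torque'])"
```

```text
t: 22.4
position: [577.1, 131.3, 123.8]
tool_rot: [[0.231, 0.973, -0.0], [0.973, -0.231, -0.0], [-0.0, -0.0, -1.0]]
contact_force: [-0.2, -0.8, 1.7]
gripper_width: 12.5
gripper_force: 59.1
[577.05762262 131.27251247 123.84136959] [-0.17229246 -0.84210474  1.6910854 ] [-0.04853792 -0.04838577 -0.0030334 ]
t: 22.9
position: [577.1, 131.3, 123.9]
tool_rot: [[0.289, 0.957, -0.0], [0.957, -0.289, 0.0], [0.0, -0.0, -1.0]]
contact_force: [0.0, -0.6, 1.8]
gripper_width: 12.6
gripper_force: 59.1
[577.0697994  131.31945085 123.85229412] [ 0.01146907 -0.62888538  1.84099901] [ 0.00601694 -0.06859559 -0.06445657]
```

```bash
python3 -m jog '[{"x":0,"y":0,"z":-0.0002,"twist":-0.03},{"x":0,"y":0,"z":-0.0001,"twist":-0.03},{"x":0,"y":0,"z":0,"twist":-0.03},{"x":0,"y":0,"z":0,"twist":0},{"x":0,"y":0,"z":0,"twist":0}]';  python3 -c "
from h import *
s=read_state();print(s['position'],s['contact_force'],s['torque'])"; python3 -m jog '[{"x":0,"y":0,"z":-0.0001,"twist":-0.03},{"x":0,"y":0,"z":0,"twist":-0.03},{"x":0,"y":0,"z":0,"twist":0},{"x":0,"y":0,"z":0,"twist":0},{"x":0,"y":0,"z":0,"twist":0}]';  python3 -c "
from h import *
s=read_state();print(s['position'],s['contact_force'],s['torque'])"
```

```text
t: 23.4
position: [577.5, 131.1, 123.7]
tool_rot: [[0.374, 0.928, 0.001], [0.928, -0.374, -0.0], [0.0, 0.001, -1.0]]
contact_force: [3.2, -1.4, 2.1]
gripper_width: 12.9
gripper_force: 59.0
[577.46925761 131.05678719 123.67485917] [ 3.24221648 -1.42607101  2.13414235] [-0.27996643 -0.83363883  0.06705732]
t: 23.9
position: [577.7, 131.0, 123.7]
tool_rot: [[0.429, 0.903, 0.001], [0.903, -0.429, -0.0], [0.0, 0.001, -1.0]]
contact_force: [4.9, -2.6, -0.2]
gripper_width: 12.8
gripper_force: 61.0
[577.69399734 131.00468758 123.69573133] [ 4.86585475 -2.64976802 -0.18438199] [-0.51977008 -1.24669322  0.77967251]
```

```bash
python3 -m jog '[{"x":0,"y":0,"z":0,"twist":0.02},{"x":0,"y":0,"z":0,"twist":0.01},{"x":0,"y":0,"z":0,"twist":0},{"x":0,"y":0,"z":0,"twist":0},{"x":0,"y":0,"z":0,"twist":0}]';  python3 -c "
from h import *
s=read_state();print(s['position'],s['contact_force'],s['torque'])"; python3 -m jog '[{"x":0,"y":0,"z":0,"twist":0},{"x":0,"y":0,"z":0,"twist":0},{"x":0,"y":0,"z":0,"twist":0},{"x":0,"y":0,"z":0,"twist":0},{"x":0,"y":0,"z":0,"twist":0}]' 0.2; python3 -m jog '[{"x":0,"y":0,"z":0.005,"twist":0},{"x":0,"y":0,"z":0.015,"twist":0},{"x":0,"y":0,"z":0.03,"twist":0},{"x":0,"y":0,"z":0.03,"twist":0},{"x":0,"y":0,"z":0,"twist":0}]'; python3 -m jog '[{"x":-0.02,"y":-0.02,"z":0,"twist":0},{"x":-0.02,"y":-0.02,"z":0,"twist":0},{"x":-0.02,"y":-0.02,"z":0,"twist":0},{"x":0,"y":0,"z":0,"twist":0},{"x":0,"y":0,"z":0,"twist":0}]';python3 - <<'E'
from h import *
c,im=save('wrist','wrist5.png');S,i2=save('scene','scene5.png')
C=np.zeros((384,800,3),np.uint8);C[:,:512]=im
u,v=proj(S,(577,130,110)).astype(int);C[:280,515:795]=cv2.resize(i2[v-35:v+35,u-35:u+35],(280,280),interpolation=cv2.INTER_CUBIC)
cv2.imwrite('pics/n5.png',C[:,:,::-1]);print(u,v)
E
```

```text
t: 24.4
position: [577.7, 131.0, 123.7]
tool_rot: [[0.403, 0.915, 0.001], [0.915, -0.403, -0.0], [0.0, 0.001, -1.0]]
contact_force: [4.6, -1.6, 2.3]
gripper_width: 12.8
gripper_force: 59.3
[577.69912212 130.99914459 123.70391504] [ 4.61053483 -1.63605396  2.2601634 ] [-0.4311086  -1.20654191  0.35007622]
t: 24.9
position: [576.9, 131.4, 123.3]
tool_rot: [[0.401, 0.916, -0.0], [0.916, -0.401, 0.0], [-0.0, -0.0, -1.0]]
contact_force: [0.9, -0.5, 0.5]
gripper_width: 51.4
gripper_force: 0.0
t: 25.4
position: [579.3, 132.3, 209.3]
tool_rot: [[0.401, 0.916, 0.008], [0.916, -0.401, 0.002], [0.005, 0.006, -1.0]]
contact_force: [-0.3, 0.5, 0.4]
gripper_width: 51.3
gripper_force: 0.0
t: 25.9
position: [517.3, 71.1, 204.3]
tool_rot: [[0.402, 0.916, 0.001], [0.916, -0.402, -0.0], [0.0, 0.001, -1.0]]
contact_force: [0.3, 0.3, 0.1]
gripper_width: 51.1
gripper_force: 0.0
308 117
```

View pics/n5.png

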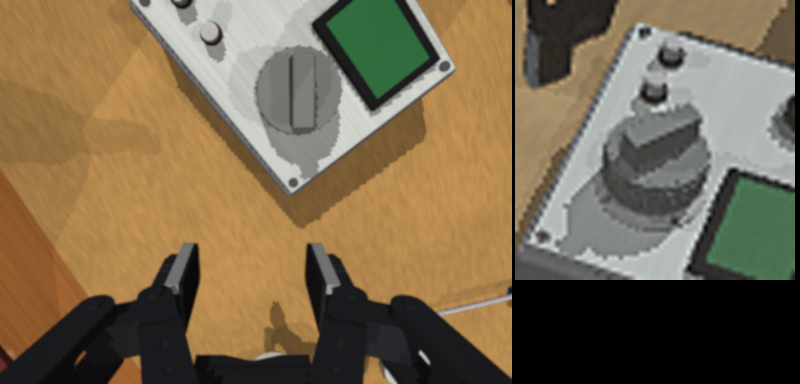

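The cap sits level and released on the neck, at (298,90) in the wrist view. It dropped about 8 mm into the start, sank about 2.5 mm more as it turned, and met a hard stop. That matches fully home, so I'm handing it in.

```bash
python3 -c "
from workcell import *
print(close_job())"
```

```text
the job is handed in; nothing more can be done
None
```

The battery cap is on the neck, screwed clockwise to its stop and released, and the job was handed in at about 26 s; the hand-in returned no verdict. Torque at the stop briefly read 0.78 N m, above the 0.2 N m guide, and the other wrist forces I read stayed under about 10 N while it was on the neck.

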